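# Comb the sample tubes into the grooved tray and clamp the hold-down bar

### The job

Take the rake from its sloping rest, comb it through the tray until each loose tube lies down in a groove of its own, and put the rake back in its rest. Then lay the round hold-down bar across the tubes, down in the V-notches of both end blocks and sticking out about equally at each end, let go of it, and swing the catch fully shut over the bar. Move the tubes only with the rake, never with the gripper, and leave the other things on the bench where they are.

Things in the scene. Friction and masses are not known exactly. Their poses are not given: they have to be found in the camera images.
- tray: Fixed metal tray, dark inside, 230 (x) x 132 (y) mm. Origin: centre of its underside, on the bench. Inside (x -103 to 103, y -60 to 60 mm) the part x < -29 mm is a flat apron 21 mm above the bench; beyond it six grooves along y with ridges level with the apron. Walls reach 34 mm, the white V-block in the middle of each end wall 52 mm.
- groove3 (a point): Centre of the third groove, at tray x = 23.5 mm, 14.5 mm above the bench, where a tube's axis lies in it. Six grooves, 22 mm apart in tray x (-20.5 to 89.5 mm), each 18 mm wide, 13 mm deep, 120 mm long along the tray's y, with round-topped 4 mm ridges between.
- v_near (a point): Where the axis of the seated bar lies in the V-block of the tray's near end (tray x = -109, y = 0 mm, 41 mm above the bench). The V is 90 degrees, open upwards, block 12 mm thick. The seated bar runs along the tray's x, its underside 11 mm above the tubes in the grooves.
- v_far (a point): The same in the V-block of the far end (tray x = +109 mm).
- tube1: Loose closed white sample tube, grey cap, smooth and slippery, 13 mm diameter, 100 mm long, round ends, 20 g. Origin: its middle, on its axis; y is its long axis. It starts askew on the apron or across the ridges, axis 27.5 mm above the bench (14.5 mm when in a groove).
- tube2: Another such tube.
- tube3: Another such tube.
- tube4: Another such tube.
- rake: Loose grey flat rake, 150 g: plate 10 mm thick (x), 100 wide (y), 140 high (z), the lowest 30 mm cut into six tines. Origin: middle of the tine tips, z up the plate. Too wide for a hold by its side edges: grip its thickness 90 to 135 mm from the tips. Combs well held upright, width along the grooves, tips 2 to 4 mm above the ridges, pushed from the apron's near end to the last groove.
- rake_rest: Fixed black sloping rest, 130 (x) x 120 (y) mm. Origin: centre of the underside. The rake lies on a toe and on two rails (y = +-42 mm) under its lower 85 mm; both faces above that are free. At home the rake's origin is at x 35, y 0, z 20 mm here, its y along this y, its top leaning 35 degrees from vertical towards this -x (the robot).
- bar: Loose round steel hold-down bar, 18 mm diameter, 260 mm long, about 250 g. Origin: its middle; x is its long axis. It starts lying level on bar_rest, axis 41 mm above the bench.
- bar_rest: Fixed black stand, 150 (x) x 60 mm, base 6 mm thick, with two saddles at x = +-66 mm (12 mm thick, lips up to 44 mm above the bench) that carry the bar along this x; between them the bar is free, 26 mm above the base. Origin: centre of the underside.
- catch (a joint): The catch's angle, rad: 0 shut (arm along the tray's -y over the bar, 3.5 mm above the seated bar), 1.6 fully open (arm along the tray's -x, away from the tray). Turns about a vertical axis at x -109, y 40 mm of the tray; stays where it is left; about 1 N at the pin moves it.
- catch_pin (a point): Middle of the catch's upright pin, 76 mm above the bench and 50 mm from the catch's axis. Pin 12 mm diameter, 32 mm tall, its top 92 mm above the bench, standing on the flat arm whose top is 60 mm above the bench.
- jar: Bystander: white jar, 56 mm diameter.
- tube_rack: Bystander: blue rack full of upright tubes, 150 x 70 mm, 63 mm tall.
- spray_bottle: Bystander: white spray bottle, 80 mm diameter, 196 mm tall.
Mind the look-alikes: they are no part of the job. There is more than one size of the rake; the one meant has the size given above.

How it is judged:
By the outcome, as a careful person would: the job done as asked, in the order asked, and still so for the second after the job is handed in, with the robot touching nothing.
It also fails if it takes over 72 s, if anything falls off the work surface, if the arm or the gripper's body presses on something with over 40 N, if the wrist force passes 120 N, or if a joint passes its speed limit or range.

### The arm

A 6-joint arm with a two-finger parallel gripper is mounted at the origin on the work surface. World frame = base frame: x ahead of the robot, y to its left, z up, the work surface at z = 0. Lengths are in m, angles in degrees, forces in N, time in s.
With the tool pointing down it reaches from about 0.25 to 0.85 m from the base axis. Payload 12.5 kg.
Tool frame: the origin (TCP) lies between the finger pads; the fingertips stand 19 mm ahead of it and the grasp point (between the pads) is the TCP; z points along the fingers, y is the direction in which the jaws open and shut (so a half turn about z gives the same grasp; the last joint's range is limited). The gripper opens to 93 mm and grips with 3 to 60 N. Pads are 15 mm wide; open, the fingers measure 128 mm over their backs; the gripper's body (75 mm by 188 mm) begins 65 mm behind the grasp point.
Start: joints at [-80.077, 20.094, 94.641, -0, 65.266, -4.847], TCP at [0.14, -0.532, 0.21] pointing down, gripper open.
Joint ranges: [-157.81, 157.81], [-45, 120.19], [0.68, 151.7], [-89.99, 269.99], [4.06, 180], [-164.3, 164.3]. Speed limits (degrees/s): [127.2, 127.2, 159.86, 180, 180, 180].

### API

Orientations are given as [roll, pitch, yaw] about the fixed x, y, z axes, in that order (R = Rz(yaw) Ry(pitch) Rx(roll)).
In Python, from cell import manip gives the robot as it stands.
- The arm moves only by the shell command python3 -m crank 'ROWS' [OPENING] [FORCE]. ROWS is JSON, a list that holds one entry, the list of rows, each a list of 4 numbers: the shift along the world's x, y, z in cm, then the turn about the world's z in degrees. A call has 1 to 20 rows; each row is the pose to reach, as a shift and turn from the pose measured when the call began; what a row does not reach only later rows make up. A row lasts 1/12 s, in which the tool goes at most 41.7 mm and 7.16 degrees, less where a joint would pass 70% of its speed; a pose out of reach is approached as far as the arm can. A call with a gripper value outside its range is refused whole. OPENING is the gripper command: -1 is shut, 1 is fully open, values between are in proportion, set as the call begins (- or left out, the last holds). The fingers move at their own pace and stop on an object; FORCE is the grip in N (left out, the last holds). Time passes only in rows, so rows that repeat a pose let the fingers close. It gives the time, the measured TCP pose, the force and the opening at its end, in the units of the state.
- manip.read_state(): the state, without advancing time (a new reading comes with each control period).
- manip.capture(name): name is "side" or "top" or "wrist"; returns a dict with "pixels" (420x560x3 uint8, blue, green, red), "fx", "fy", "cx", "cy" (pixels), "extrinsics" (4x4, takes a point from world to camera coordinates). Camera axes: x right, y down, z forward; pixel columns grow to the right and rows downward; lengths in m; the calibration is good to about 2 mm. The wrist camera is an equidistant fisheye: a pixel r from the principal point sees the ray r / f radians off the axis. A picture is of the moment at which its call begins. There is no depth.
- manip.hand_in(): hands the job in, once; it reports no verdict.
The state is a dict: "time_s": time; "q": joint angles; "joint_vel": joint speeds; "joint_efforts": joint torques, N m; "tool_pos": TCP position; "tool_rot": TCP orientation; "contact_force": force on the tool from outside, world axes, zero at the start; "wrist_torque": the same for the moment, N m; "finger_gap": opening from 0.0 (shut) to 1.0 (fully open).
Only numpy, scipy, OpenCV 4.12 (cv2) and the standard library are available. Lean on these libraries where they do the work, as an engineer would, in place of code of your own. Each camera call takes 0.05 s, during which the arm holds its last target. There are 200 camera calls.

## Working session

There is one attempt and no reset: what is moved stays moved. The work goes in short steps, Python scripts to look and compute and a shell command to move; the robot and the scene stay as the last step left them, time stands still between calls to the robot, and variables do not carry over. Pictures are saved under pics/ and viewed, about 8 in all and at most 12, crops included, and the job is handed in when it is done.

```bash
ls; mkdir -p pics; python3 - <<'E'
from cell import manip
import cv2,numpy as np
for n in("top","side"):
    c=manip.capture(n);cv2.imwrite(f"pics/{n}0.png",c["pixels"])
    print(n,c["fx"],c["fy"],c["cx"],c["cy"]);print(np.round(c["extrinsics"],4).tolist())
s=manip.read_state();print({k:np.round(v,3).tolist() for k,v in s.items()})
E
```

```text
pics
top 492.87078589599275 492.87078589599275 277.42333933166117 205.2473423369393
[[-0.0276, -0.9996, -0.0007, -0.0769], [-0.9948, 0.0276, -0.0981, 0.5073], [0.0981, -0.002, -0.9952, 1.8814], [0.0, 0.0, 0.0, 1.0]]
side 397.40550905496326 397.40550905496326 274.08982854910465 207.47866137944823
[[0.9657, -0.2594, 0.011, -0.5158], [-0.1826, -0.7087, -0.6815, 0.092], [0.1845, 0.6561, -0.7317, 1.3449], [0.0, 0.0, 0.0, 1.0]]
{'time_s': 0.1, 'q': [-80.078, 20.123, 94.672, -0.001, 65.264, -4.847], 'joint_vel': [0.059, -0.021, -0.108, 0.059, -0.11, -0.018], 'joint_efforts': [0.001, -49.803, -28.57, 0.07, 0.024, -0.0], 'tool_pos': [0.14, -0.532, 0.21], 'tool_rot': [-179.942, -0.004, 14.77], 'contact_force': [-0.458, 0.56, 0.519], 'wrist_torque': [-0.011, 0.04, 0.01], 'finger_gap': 1.0}
```

View pics/top0.png

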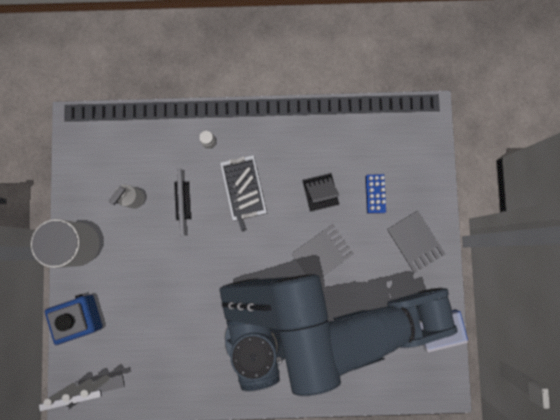

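View pics/side0.png

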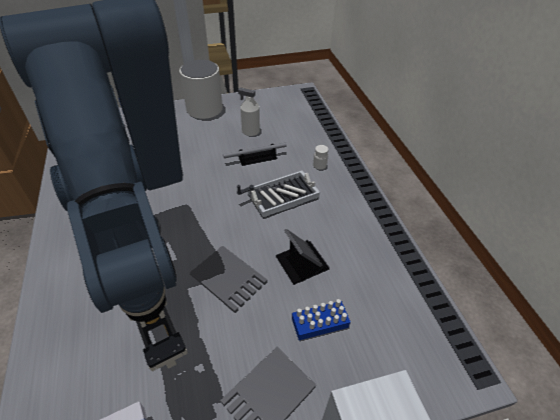

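```bash
cat > h.py <<'E'
from cell import manip
import cv2,numpy as np
def cap(n,f=None):
    c=manip.capture(n)
    if f: cv2.imwrite(f"pics/{f}.png",c["pixels"])
    return c
def ray(c,u,v,fish=False):
    x,y=(u-c["cx"])/c["fx"],(v-c["cy"])/c["fy"]
    if fish:
        r=np.hypot(x,y); d=np.array([x*np.sinc(r/np.pi),y*np.sinc(r/np.pi),np.cos(r)])
    else: d=np.array([x,y,1.])
    E=np.array(c["extrinsics"]);R=E[:3,:3]
    return -R.T@E[:3,3],R.T@d
def plane(c,u,v,z,fish=False):
    o,d=ray(c,u,v,fish); return (o+d*(z-o[2])/d[2])
def proj(c,p,fish=False):
    E=np.array(c["extrinsics"]);q=E[:3,:3]@np.array(p)+E[:3,3]
    if fish:
        r=np.hypot(q[0],q[1]);s=np.arctan2(r,q[2])/max(r,1e-9);x,y=q[0]*s,q[1]*s
    else:x,y=q[0]/q[2],q[1]/q[2]
    return c["cx"]+c["fx"]*x,c["cy"]+c["fy"]*y
def st():
    s=manip.read_state();print({k:np.round(s[k],4).tolist() for k in("time_s","tool_pos","tool_rot","contact_force","finger_gap","q")})
E
python3 - <<'E'
from h import *
c=cap("top");s=cap("side")
for n,u,v,z in [("tray nearish",252,215,.034),("tray far",238,159,.034),("rest c",321,191,0.03),("rack",376,193,.063),("bar top end",182,170,.041),("bar bot end",184,235,.041),("jar",206,138,.05),("flatA",322,250,0),("flatB",418,240,0)]:
    print(n,np.round(plane(c,u,v,z),3))
a=cv2.resize(c["pixels"][120:250,160:400],None,fx=3,fy=3,interpolation=cv2.INTER_CUBIC)
b=cv2.resize(s["pixels"][135:295,215:455-0],None,fx=1.3*1.2*1.92/1,fy=3,interpolation=cv2.INTER_CUBIC)
b=cv2.resize(s["pixels"][140:340,215:455],(240,200))
cv2.imwrite("pics/crop1.png",a)
E
```

```text
tray nearish [0.469 0.008 0.034]
tray far [0.689 0.057 0.034]
rest c [ 0.555 -0.261  0.03 ]
rack [ 0.538 -0.467  0.063]
bar top end [0.65  0.274 0.041]
bar bot end [0.399 0.268 0.041]
jar [0.771 0.178 0.05 ]
flatA [ 0.328 -0.259  0.   ]
flatB [ 0.356 -0.634  0.   ]
```

View pics/crop1.png

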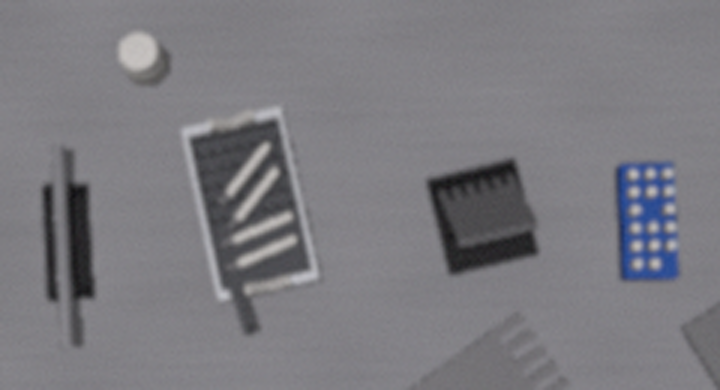

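```bash
python3 - <<'E'
from h import *
c=cap("top")
P=lambda x,y,z:plane(c,160+(x-1)/3,120+(y-1)/3,z)[:2]
def quad(n,q,z):
    p=np.array([P(x,y,z) for x,y in q]);tl,tr,br,bl=p
    ax=(tl+tr-bl-br)/2; ay=(tl+bl-tr-br)/2
    print(n,np.round(p.mean(0),4),"len",np.round([np.hypot(*ax),np.hypot(*ay)],3),"yaw",np.degrees(np.arctan2(ax[1],ax[0])),np.degrees(np.arctan2(-ay[0],ay[1])))
quad("rest",[(428,180),(516,159),(538,250),(450,272)],0.0)
quad("tray",[(181,128),(281,106),(320,275),(219,299)],.034)
quad("barrest",[(43,185),(89,184),(94,297),(46,298)],.006)
quad("rake",[(442,196),(521,176),(537,230),(458,247)],.08)
for x,y in[(61,147),(80,345),(70,246)]:print("bar",P(x,y,.041))
for x,y in[(458,247),(537,230)]:print("raketop",P(x,y,.135))
E
```

```text
rest [ 0.5575 -0.2624] len [0.124 0.119] yaw 11.36998707708242 12.21368812161186
tray [0.5792 0.0398] len [0.227 0.133] yaw 11.447196962482108 11.422715124835925
barrest [0.538  0.2802] len [0.148 0.061] yaw 1.5158268220638822 -0.3606589853787491
rake [ 0.551  -0.2634] len [0.069 0.102] yaw 14.760185937389297 11.66924258819201
bar [0.65575753 0.28145661]
bar [0.40029364 0.25940783]
bar [0.52719861 0.27099889]
raketop [ 0.50245647 -0.21827384]
raketop [ 0.52057796 -0.31505761]
```

```bash
python3 -m crank '[[[36,26.5,9,87],[36,26.5,9,87],[36,26.5,9,87],[36,26.5,9,87],[36,26.5,9,87],[36,26.5,9,87],[36,26.5,9,87],[36,26.5,9,87],[36,26.5,9,87],[36,26.5,9,87],[36,26.5,9,87],[36,26.5,9,87],[36,26.5,9,87],[36,26.5,9,87],[36,26.5,9,87]]]' 1 20; python3 - <<'E'
from h import *
c=cap("wrist","w1");print(c["fx"],c["cx"],c["cy"],np.round(c["extrinsics"],3).tolist());st()
for n,p in [("tipL",(.5575+.034,-.2554,.02))]:print(proj(c,p,True))
E
```

```text
time_s: 1.5
tool_pos: [0.4995, -0.2672, 0.2995]
tool_rot: [-179.9, -0.0, 101.5]
contact_force: [0.0, 0.2, 0.5]
finger_gap: 0.999
325.19226210127806 279.79611089336214 209.76061386202178 [[0.98, 0.199, -0.001, -0.436], [0.192, -0.944, 0.269, -0.405], [0.053, -0.264, -0.963, 0.381], [0.0, 0.0, 0.0, 1.0]]
{'time_s': 1.55, 'tool_pos': [0.4994, -0.2673, 0.2996], 'tool_rot': [-179.9442, -0.0189, 101.5039], 'contact_force': [-0.4607, -0.2319, -0.1009], 'finger_gap': 0.9986, 'q': [-32.8539, 17.5809, 85.331, -0.0262, 77.1412, -44.3519]}
(np.float64(344.5970670459599), np.float64(178.8313837131832))
```

View pics/w1.png

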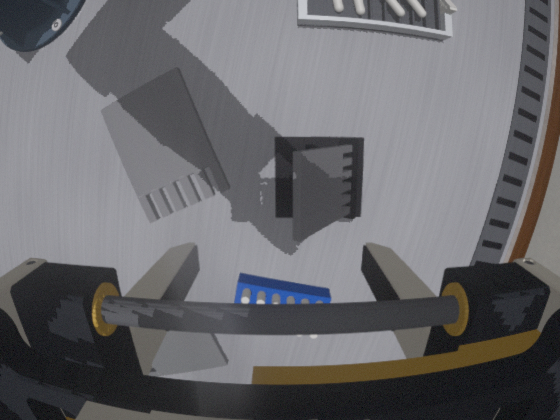

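```bash
python3 - <<'E'
from h import *
c=cap("wrist")
R=lambda u,v,z:plane(c,u,v,z,True)[:2]
a=np.array([R(u,v,0.0) for u,v in[(275,138),(362,137),(362,217),(275,217)]])
print(a.round(4),a.mean(0));ax=(a[1]+a[2]-a[0]-a[3])/2;ay=(a[0]+a[1]-a[2]-a[3])/2
print(np.hypot(*ax),np.hypot(*ay),np.degrees(np.arctan2(ax[1],ax[0])),np.degrees(np.arctan2(-ay[0],ay[1])))
t=np.array([R(293,150,.135),R(293,241,.135)]);print("top",t,np.hypot(*(t[0]-t[1])),t.mean(0))
th=np.radians(11.7);o=a.mean(0)
for n,x,z in[("tip",.035,.02),("top",.035-.140*np.sin(np.radians(35)),.1347)]:
  for y in(-.05,.05):
    p=[o[0]+x*np.cos(th)-y*np.sin(th),o[1]+x*np.sin(th)+y*np.cos(th),z];print(n,np.round(p,4),np.round(proj(c,p,True),1))
E
```

```text
[[ 0.482  -0.2202]
 [ 0.6075 -0.1909]
 [ 0.6385 -0.3109]
 [ 0.5055 -0.3377]] [ 0.55837631 -0.26491823]
0.13230788595588733 0.12179218087522972 12.253940202936741 12.931368508401038
top [[ 0.50358307 -0.22162225]
 [ 0.52473448 -0.32071954]] 0.10132944000156453 [ 0.51415877 -0.2711709 ]
tip [ 0.6028 -0.3068  0.02  ] [343.5 213.8]
tip [ 0.5825 -0.2089  0.02  ] [346.1 145.9]
top [ 0.5242 -0.3231  0.1347] [292.  242.7]
top [ 0.5039 -0.2251  0.1347] [292.6 153.3]
```

```bash
python3 -m crank '[[[3,-0.2,-3,0.5],[3,-0.2,-7,0.5],[3,-0.2,-11,0.5],[3,-0.2,-14,0.5],[3,-0.2,-16.5,0.5],[3,-0.2,-18.2,0.5],[3,-0.2,-18.8,0.5],[3,-0.2,-18.8,0.5]]]' 1 25
python3 -m crank '[[[0,0,0,0],[0,0,0,0],[0,0,0,0],[0,0,0,0],[0.6,0.1,0.4,0],[1.2,0.25,0.7,0],[1.65,0.35,1,0],[1.65,0.35,1,0]]]' 0.08 25
python3 -c "
from h import *
c=cap('wrist','w2')"
```

```text
time_s: 2.27
tool_pos: [0.5285, -0.2696, 0.1105]
tool_rot: [-179.9, -0.1, 101.9]
contact_force: [0.8, -0.6, 0.5]
finger_gap: 1.002
time_s: 2.93
tool_pos: [0.5463, -0.266, 0.1215]
tool_rot: [-179.9, -0.0, 101.9]
contact_force: [-0.6, -0.7, 1.4]
finger_gap: 0.546
```

View pics/w2.png

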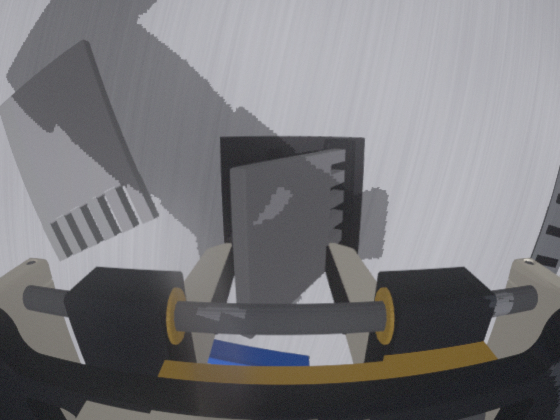

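```bash

python3 -m crank '[[[0.6,0.1,0.2,0],[1.2,0.25,0.45,0],[1.8,0.38,0.7,0],[1.8,0.38,0.7,0]]]' -0.15 25
python3 -m crank '[[[0.6,0.1,0.15,0],[1.2,0.25,0.3,0],[1.9,0.4,0.4,0],[1.9,0.4,0.4,0]]]' -0.4 25
python3 -m crank '[[[0.4,0.1,0,0],[0.9,0.2,0,0],[0.9,0.2,0,0],[0.9,0.2,0,0]]]' -0.62 25
python3 -m crank '[[[0,0,0,0],[0,0,0,0],[0,0,0,0],[0,0,0,0],[0,0,0,0]]]' -1 35
python3 -c "
from h import *
c=cap('wrist','w3');s=cap('side');
a=cv2.resize(s['pixels'][180:300,240:380],None,fx=3,fy=3,interpolation=cv2.INTER_CUBIC)
cv2.imwrite('pics/m3.png',np.hstack([a,cv2.resize(c['pixels'],(480,360))])[:, :800])"
```

```text
time_s: 3.32
tool_pos: [0.5651, -0.262, 0.1286]
tool_rot: [-180.0, -0.0, 102.0]
contact_force: [-0.1, -0.3, 0.4]
finger_gap: 0.427
time_s: 3.65
tool_pos: [0.5855, -0.2577, 0.1328]
tool_rot: [180.0, -0.0, 102.0]
contact_force: [0.7, 0.3, -0.3]
finger_gap: 0.299
time_s: 3.98
tool_pos: [0.5946, -0.2556, 0.1326]
tool_rot: [-180.0, -0.0, 102.0]
contact_force: [0.2, 0.0, -0.3]
finger_gap: 0.194
time_s: 4.4
tool_pos: [0.5944, -0.2556, 0.1325]
tool_rot: [-180.0, -0.0, 102.0]
contact_force: [-1.2, -0.3, -0.0]
finger_gap: 0.105
```

View pics/m3.png

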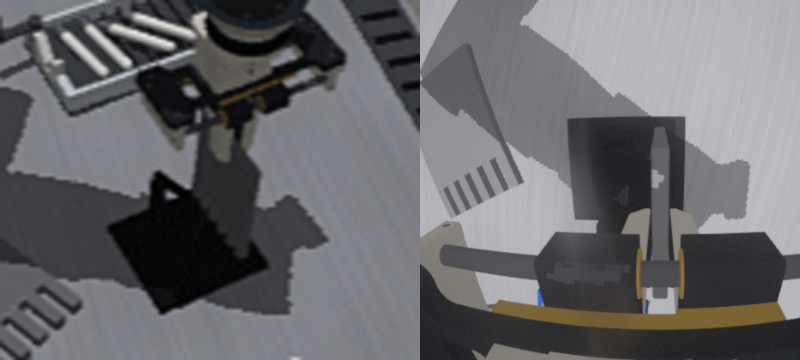

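```bash

python3 -m crank '[[[0,0,1.5,0],[0,0,4,0],[0,0,7,0],[-0.5,3,10,0],[-1.5,6.5,11.7,0],[-2.5,10,11.7,0],[-2.9,13,11.7,0],[-2.9,15,11.7,0],[-2.9,15.5,11.7,0],[-2.9,15.5,11.7,0],[-2.9,15.5,11.7,0]]]' -1 35
python3 -c "
from h import *
c=cap('wrist','w4');cv2.imwrite('pics/w4c.png',cv2.resize(c['pixels'][0:240,100:500],None,fx=2,fy=2))"
```

```text
time_s: 5.42
tool_pos: [0.5656, -0.1011, 0.2495]
tool_rot: [-180.0, 0.0, 102.0]
contact_force: [-0.2, -0.5, -1.6]
finger_gap: 0.105
```

View pics/w4c.png

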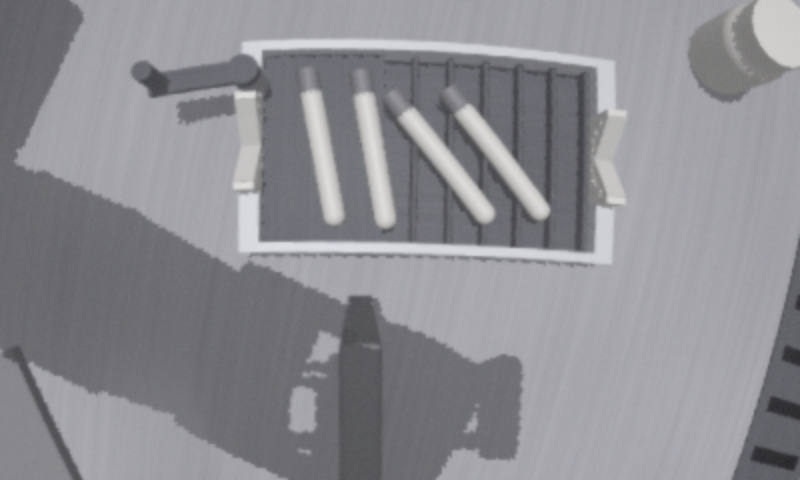

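```bash
python3 - <<'E'
from h import *
c=cap("wrist")
R=lambda x,y,z:plane(c,100+(x-.5)/2,(y-.5)/2,z,True)[:2]
a=np.array([R(x,y,.034) for x,y in[(243,42),(614,61),(612,264),(239,252)]])
o=a.mean(0);ax=(a[1]+a[2]-a[0]-a[3])/2;ay=(a[0]+a[1]-a[2]-a[3])/2
print(o,np.hypot(*ax),np.hypot(*ay),np.degrees(np.arctan2(ax[1],ax[0])),np.degrees(np.arctan2(-ay[0],ay[1])))
v=[R(249,143,.05),R(606,157,.05)] # V bottoms
print("V",v,np.mean(v,0),np.degrees(np.arctan2(*(v[1]-v[0])[::-1])),np.hypot(*(v[1]-v[0])))
th=np.radians(12);M=np.array([[np.cos(th),np.sin(th)],[-np.sin(th),np.cos(th)]])
T=lambda x,y,z:np.round(1000*M@(R(x,y,z)-o),1)
for t in[((308,70),(335,222)),((360,72),(386,225)),((392,95),(488,219)),((449,92),(543,216))]:print("tube",T(*t[0],.0275),T(*t[1],.0275))
print("pin top",T(143,73,.092))
b=(334+0,0);print("Vs",T(249,143,.05),T(606,157,.05))
# rake tips: darker tapered piece bottom far end at crop (360,297)
p=c; tcp=np.array(manip.read_state()["tool_pos"])
d=np.array([-np.sin(th),np.cos(th)])
for L in(.105,.1125,.12):
  q=tcp-[0,0,L];print("tip proj",L,2*(np.array(proj(c,[*(q[:2]+.05*d),q[2]],True))-[100,0]))
E
```

```text
[0.57964828 0.03848306] 0.23037797027747162 0.13198650398472514 11.143162831389265 11.21157326939048
V [array([0.47507226, 0.01606713]), array([0.6807073 , 0.05733814])] [0.57788978 0.03670264] 11.348508588181444 0.20973571270515765
tube [-74.9  48.9] [-58.5 -47.1]
tube [-43.4  47.1] [-27.8 -48.9]
tube [-24.1  32.3] [ 34.6 -43.8]
tube [10.5 35.4] [ 69.7 -40.2]
pin top [-157.4   36.3]
Vs [-107.    -0.2] [102.8  -2.6]
tip proj 0.105 [360.59543611 298.41127802]
tip proj 0.1125 [360.57454336 296.96114665]
tip proj 0.12 [360.55469281 295.58393909]
```

```bash

python3 -m crank '[[[-2,3,0,-0.7],[-4,6,0,-0.7],[-6,9,0,-0.7],[-7.4,11.6,0,-0.7],[-7.8,12.1,-2,-0.7],[-7.8,12.1,-5,-0.7],[-7.8,12.1,-7.5,-0.7],[-7.8,12.1,-9,-0.7],[-7.8,12.1,-10,-0.7],[-7.8,12.1,-10.5,-0.7],[-7.8,12.1,-10.7,-0.7],[-7.8,12.1,-10.7,-0.7]]]' -1 35
python3 -m crank '[[[0,0,-0.2,0],[0,0,-0.3,0],[0,0,-0.4,0],[0,0,-0.5,0],[0,0,-0.5,0]]]' -1 35
```

```text
time_s: 6.52
tool_pos: [0.4879, 0.0189, 0.1426]
tool_rot: [-180.0, -0.0, 101.2]
contact_force: [0.1, 0.6, -2.0]
finger_gap: 0.101
time_s: 6.93
tool_pos: [0.4879, 0.019, 0.1376]
tool_rot: [-180.0, -0.0, 101.2]
contact_force: [-0.2, -0.7, -1.8]
finger_gap: 0.107
```

```bash

python3 -m crank '[[[0,0,-0.1,0],[0,0,-0.2,0],[0,0,-0.3,0],[0,0,-0.3,0]]]' -1 35
python3 -m crank '[[[0,0,-0.1,0],[0,0,-0.15,0],[0,0,-0.15,0]]]' -1 35
```

```text
time_s: 7.27
tool_pos: [0.4878, 0.019, 0.1344]
tool_rot: [-180.0, -0.0, 101.2]
contact_force: [0.6, 0.3, -2.2]
finger_gap: 0.11
time_s: 7.52
tool_pos: [0.4877, 0.019, 0.1328]
tool_rot: [-180.0, -0.0, 101.2]
contact_force: [-1.1, 0.0, -1.2]
finger_gap: 0.107
```

```bash

python3 -m crank '[[[0,0,-0.1,0],[0,0,-0.15,0],[0,0,-0.15,0]]]' -1 35
```

```text
time_s: 7.77
tool_pos: [0.4881, 0.0188, 0.1318]
tool_rot: [180.0, 0.0, 101.2]
contact_force: [-1.4, -0.9, 4.9]
finger_gap: 0.105
```

```bash

python3 -m crank '[[[0,0,0.3,0],[0.45,0.09,0.32,0],[0.9,0.18,0.32,0],[1.35,0.27,0.32,0],[1.8,0.36,0.32,0],[2.25,0.45,0.32,0],[2.7,0.54,0.32,0],[3.15,0.63,0.32,0],[3.6,0.72,0.32,0],[4.05,0.81,0.32,0],[4.5,0.9,0.32,0],[4.95,0.99,0.32,0],[5.4,1.08,0.32,0],[5.85,1.17,0.32,0],[6.3,1.26,0.32,0],[6.75,1.35,0.32,0],[7.2,1.44,0.32,0],[7.65,1.53,0.32,0],[8.1,1.62,0.32,0],[8.55,1.71,0.32,0]]]' -1 35
python3 -c "
from h import *
c=cap('wrist','w5');s=cap('side')
a=cv2.resize(s['pixels'][160:230,230:340],(440,280),interpolation=cv2.INTER_CUBIC)
b=c['pixels'][0:280,100:460]
cv2.imwrite('pics/m5.png',np.hstack([a,b]))"
```

```text
time_s: 9.43
tool_pos: [0.5741, 0.036, 0.135]
tool_rot: [180.0, 0.0, 101.2]
contact_force: [0.2, -0.2, -1.7]
finger_gap: 0.104
```

View pics/m5.png

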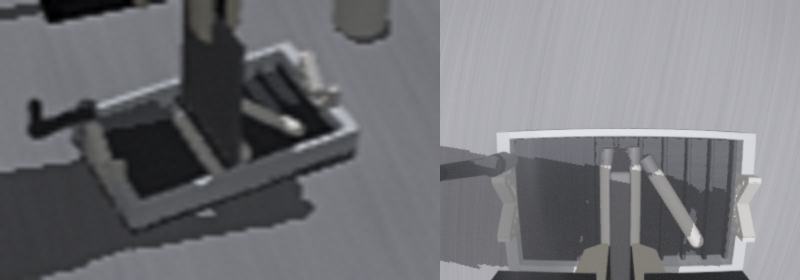

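```bash

python3 -m crank '[[[0.45,0.09,0,0],[0.9,0.18,0,0],[1.35,0.27,0,0],[1.8,0.36,0,0],[2.25,0.45,0,0],[2.7,0.54,0,0],[3.15,0.63,0,0],[3.6,0.72,0,0],[4.05,0.81,0,0],[4.5,0.9,0,0],[4.95,0.99,0,0],[5.4,1.08,0,0],[5.85,1.17,0,0],[6.3,1.26,0,0],[6.75,1.35,0,0],[7.2,1.44,0,0],[7.7,1.54,0,0],[8.2,1.64,0,0],[8.7,1.74,0,0],[8.7,1.74,0,0]]]' -1 35
python3 -m crank '[[[0.3,0.06,0,0],[0.6,0.12,0,0],[0.6,0.12,0,0],[0.6,0.12,0.5,0],[0.6,0.12,3,0],[0.6,0.12,7,0],[-0.5,-2,11,0],[-2,-6,11.5,0],[-4,-10,11.5,0],[-6,-13,11.5,0],[-8,-15,11.5,0],[-9.5,-15.4,11.5,0],[-9.5,-15.4,11.5,0],[-9.5,-15.4,11.5,0]]]' -1 35
python3 -c "
from h import *
c=cap('wrist','w6');cv2.imwrite('pics/w6c.png',cv2.resize(c['pixels'][0:240,100:500],None,fx=2,fy=2))"
```

```text
time_s: 11.2
tool_pos: [0.6621, 0.0536, 0.1349]
tool_rot: [179.9, 0.0, 101.2]
contact_force: [-1.3, 0.6, -0.9]
finger_gap: 0.107
time_s: 12.37
tool_pos: [0.567, -0.1006, 0.2507]
tool_rot: [179.9, 0.0, 101.2]
contact_force: [-0.2, -0.6, -1.4]
finger_gap: 0.102
```

View pics/w6c.png

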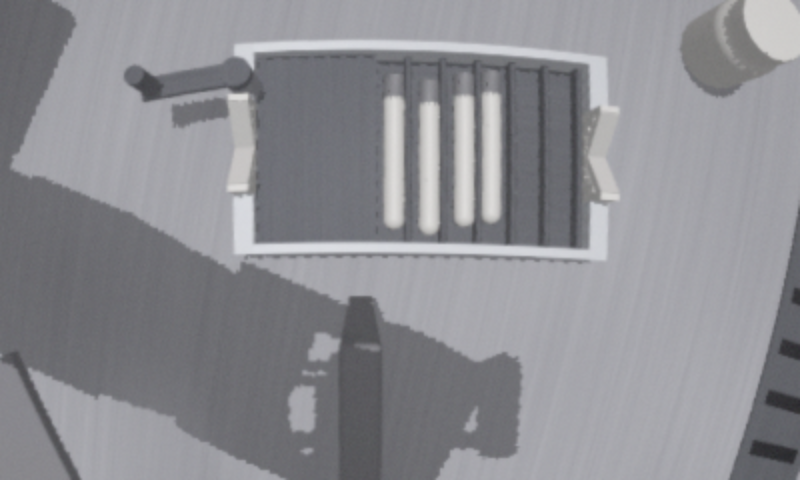

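```bash

python3 - <<'E'
from h import *
c=cap("wrist")
R=lambda x,y,z:plane(c,100+(x-.5)/2,(y-.5)/2,z,True)[:2]
a=np.array([R(x,y,.034) for x,y in[(236,43),(607,58),(606,260),(234,253)]])
o=a.mean(0);ax=(a[1]+a[2]-a[0]-a[3])/2;th=np.arctan2(ax[1],ax[0])
print(o,np.hypot(*ax),np.degrees(th))
M=np.array([[np.cos(th),np.sin(th)],[-np.sin(th),np.cos(th)]])
T=lambda x,y,z:np.round(1000*M@(R(x,y,z)-o),1)
for t in[((394,97),(394,222)),((430,103),(430,228)),((464,97),(464,219)),((491,95),(491,216))]:print("tube",T(*t[0],.0145),T(*t[1],.0145))
print("pin",T(136,75,.092))
E
python3 -m crank '[[[0.5,-3,0,0.8],[1,-6,0,0.8],[1.5,-9,0,0.8],[2.2,-12,-0.5,0.8],[2.6,-14.5,-3,0.8],[2.75,-15.5,-6,0.8],[2.75,-15.5,-8.5,0.8],[2.75,-15.5,-10,0.8],[2.75,-15.5,-11,0.8],[2.75,-15.5,-11.5,0.8],[2.75,-15.5,-11.7,0.8],[2.75,-15.5,-11.8,0.8],[2.75,-15.5,-11.8,0.8]]]' -1 35
```

```text
[0.5799911  0.03967213] 0.2302692854667156 10.979337322893116
tube [-18.4  33.3] [-18.1 -47.5]
tube [ 4.2 30. ] [  4.6 -50.9]
tube [25.8 35.1] [ 26.1 -44.5]
tube [43.2 37.6] [ 43.5 -41.8]
pin [-158.    34.3]
time_s: 13.55
tool_pos: [0.5956, -0.2547, 0.1334]
tool_rot: [179.9, 0.1, 102.1]
contact_force: [-2.2, 0.1, 1.8]
finger_gap: 0.103
```

```bash

python3 -m crank '[[[-0.2,-0.05,-0.1,0],[-0.5,-0.1,-0.1,0],[-1,-0.2,-0.1,0],[-1,-0.25,-0.1,0]]]' -0.62 20
python3 -m crank '[[[-0.5,-0.1,-0.1,0],[-1,-0.2,-0.2,0],[-1.5,-0.3,-0.3,0],[-2,-0.4,-0.4,0],[-2,-0.4,-0.4,0]]]' -0.4 20
python3 -m crank '[[[-0.5,-0.1,-0.2,0],[-1,-0.2,-0.4,0],[-1.5,-0.3,-0.6,0],[-1.9,-0.4,-0.7,0],[-1.9,-0.4,-0.7,0]]]' -0.15 20
python3 -m crank '[[[-0.4,-0.1,-0.2,0],[-0.8,-0.2,-0.4,0],[-1.2,-0.25,-0.7,0],[-1.7,-0.35,-1,0],[-1.7,-0.35,-1,0]]]' 0.08 20
python3 -m crank '[[[0,0,0,0],[0,0,0,0],[0,0,0,0],[0,0,0,0],[0,0,0,0],[0,0,0,0]]]' 1 20
python3 -m crank '[[[0,0,2,0],[0,0,5,0],[0,0,9,0],[0,0,13,0],[-3,0,17,0],[-3,0,18.8,0],[-3,0,18.8,0],[-3,0,18.8,0]]]' 1 20
python3 -c "
from h import *
c=cap('wrist','w7');t=cap('top')
a=cv2.resize(t['pixels'][170:220,290:350],(480,400),interpolation=cv2.INTER_CUBIC)
cv2.imwrite('pics/w7c.png',np.hstack([cv2.resize(c['pixels'][110:260,240:400],None,fx=2,fy=2.6666667)]))"
```

```text
time_s: 13.88
tool_pos: [0.5849, -0.2575, 0.1327]
tool_rot: [179.8, 0.1, 102.1]
contact_force: [-1.5, -0.5, -0.2]
finger_gap: 0.191
time_s: 14.3
tool_pos: [0.5638, -0.2617, 0.1284]
tool_rot: [179.9, 0.1, 102.1]
contact_force: [-0.9, 0.1, -0.5]
finger_gap: 0.299
time_s: 14.72
tool_pos: [0.5439, -0.2658, 0.1211]
tool_rot: [179.9, 0.0, 102.0]
contact_force: [-1.1, 0.4, 0.5]
finger_gap: 0.424
time_s: 15.13
tool_pos: [0.5258, -0.2693, 0.1103]
tool_rot: [180.0, -0.0, 102.0]
contact_force: [-0.4, 0.1, 0.2]
finger_gap: 0.538
time_s: 15.63
tool_pos: [0.5259, -0.2692, 0.1104]
tool_rot: [180.0, -0.0, 102.0]
contact_force: [-0.3, 0.6, -0.2]
finger_gap: 0.921
time_s: 16.3
tool_pos: [0.4961, -0.2695, 0.2996]
tool_rot: [179.9, 0.1, 102.0]
contact_force: [-0.4, -0.8, -1.4]
finger_gap: 0.996
```

View pics/w7.png

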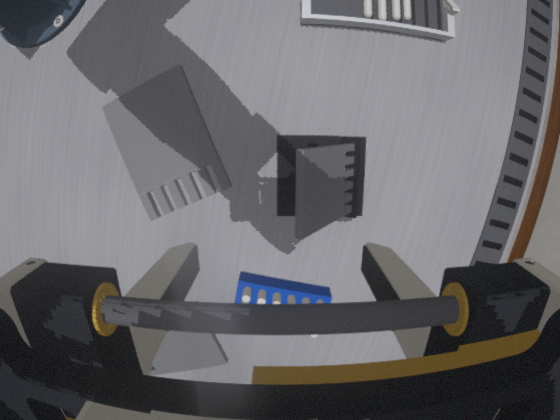

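```bash

python3 -m crank '[[[3,4,0,83],[4,8,0,83],[5,12,0,83],[6,16,0,83],[7,20,0,83],[8,24,0,83],[9,28,0,83],[10,32,0,83],[11,36,0,83],[12,40,0,83],[12.4,44,0,83],[12.4,48,0,83],[12.4,52,0,83],[12.4,54,0,83],[12.4,54,0,83],[12.4,54,0,83]]]' 1 20
python3 -c "
from h import *
c=cap('wrist','w8');st()
for p in[(.528,.2705,.041),(.4,.2594,.041),(.656,.2815,.041)]:print(proj(c,p,True))"
```

```text
time_s: 17.73
tool_pos: [0.6193, 0.2719, 0.2951]
tool_rot: [-179.9, -0.3, -174.9]
contact_force: [0.6, -1.5, -0.6]
finger_gap: 0.998
{'time_s': 17.7833, 'tool_pos': [0.6196, 0.2707, 0.2956], 'tool_rot': [-179.8997, -0.2192, -174.9505], 'contact_force': [0.9232, -1.2429, 0.017], 'finger_gap': 1.0031, 'q': [19.6747, 30.4391, 67.0042, -0.042, 82.7941, -75.3696]}
(np.float64(285.94565268248573), np.float64(110.0917700752105))
(np.float64(286.1655531591953), np.float64(16.971000769097344))
(np.float64(285.31963226406634), np.float64(205.30632867859077))
```

View pics/w8.png

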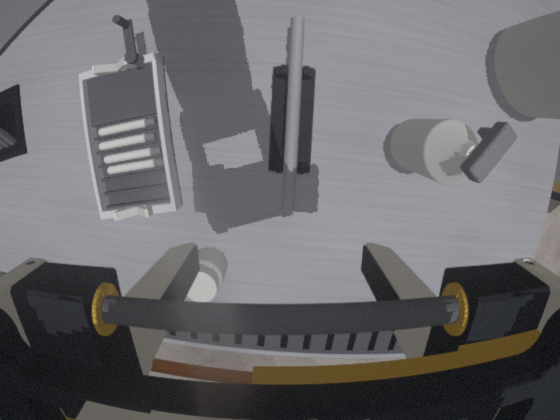

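```bash
python3 - <<'E'
from h import *
c=cap("wrist")
R=lambda u,v,z:plane(c,u,v,z,True)[:2]
b=[R(297,19,.041),R(288.5,214,.041)]
d=b[1]-b[0];print("bar",b,np.mean(b,0),np.hypot(*d),np.degrees(np.arctan2(d[1],d[0])))
a=np.array([R(*p,.006) for p in[(274,67),(315,67),(311,173),(270,173)]])
ax=(a[2]+a[3]-a[0]-a[1])/2;print("rest",a.mean(0),np.hypot(*ax),np.degrees(np.arctan2(ax[1],ax[0])))
# bar edges by scan lines
g=cv2.cvtColor(c["pixels"],cv2.COLOR_BGR2GRAY).astype(int)
for v in(30,50,85,110,140,160,195,205):print(v,g[v,275:312].tolist())
E
```

```text
bar [array([0.40181334, 0.27307212]), array([0.66854393, 0.28586177])] [0.53517863 0.27946695] 0.26703704686598895 2.7452139997021487
rest [0.53999379 0.28060945] 0.15366918755378062 3.0808958988267734
30 [148, 147, 149, 147, 149, 149, 148, 151, 149, 149, 148, 147, 146, 122, 101, 96, 98, 114, 124, 134, 139, 143, 151, 154, 151, 151, 146, 139, 133, 132, 144, 147, 147, 149, 148, 150, 148]
50 [150, 151, 152, 153, 151, 153, 151, 153, 153, 149, 143, 115, 104, 98, 96, 101, 115, 126, 132, 142, 145, 150, 155, 154, 152, 147, 138, 128, 125, 144, 150, 150, 149, 150, 149, 150, 150]
85 [65, 62, 61, 58, 66, 64, 61, 61, 62, 60, 61, 50, 51, 81, 110, 121, 128, 139, 144, 146, 151, 149, 146, 146, 140, 128, 116, 78, 62, 65, 66, 62, 63, 66, 62, 65, 65]
110 [60, 58, 58, 60, 59, 60, 58, 57, 58, 50, 47, 48, 88, 111, 127, 133, 139, 142, 148, 148, 147, 146, 141, 137, 121, 104, 71, 68, 61, 60, 62, 59, 61, 65, 62, 63, 64]
140 [47, 52, 57, 58, 59, 61, 59, 47, 43, 45, 67, 106, 122, 130, 138, 145, 148, 151, 148, 144, 144, 136, 128, 117, 74, 62, 57, 58, 60, 59, 61, 60, 63, 60, 58, 62, 72]
160 [42, 40, 39, 43, 44, 39, 43, 46, 48, 71, 107, 124, 130, 141, 143, 147, 152, 151, 146, 142, 136, 127, 114, 77, 54, 55, 57, 57, 54, 59, 61, 56, 54, 60, 55, 69, 120]
195 [101, 101, 98, 97, 97, 101, 97, 93, 91, 93, 92, 98, 96, 100, 100, 97, 95, 94, 93, 93, 92, 97, 103, 99, 100, 101, 99, 102, 100, 101, 100, 99, 101, 99, 100, 101, 101]
205 [100, 100, 98, 100, 100, 99, 99, 93, 94, 96, 96, 96, 97, 98, 100, 99, 98, 94, 93, 92, 97, 100, 103, 100, 101, 104, 101, 101, 100, 99, 100, 103, 100, 99, 100, 102, 103]
```

```bash
python3 - <<'E'
from h import *
c=cap("wrist")
R=lambda u,v,z:plane(c,u,v,z,True)[:2]
p=np.array([R(u,v,.041) for u,v in[(294.7,85),(293.5,110),(291.8,140),(291,160)]]);print(p)
k=np.polyfit(p[:,0],p[:,1],1);print("yaw",np.degrees(np.arctan(k[0])),"y at .535:",np.polyval(k,.535));st()
g=cv2.cvtColor(c["pixels"],cv2.COLOR_BGR2GRAY).astype(int)
print(g[5:30,296].tolist());print(g[165:225,289].tolist())
E
```

```text
[[0.49430521 0.27748431]
 [0.52773058 0.27887498]
 [0.56763055 0.28025311]
 [0.59435994 0.28165366]]
yaw 2.3255541780518483 y at .535: 0.2791195283146664
{'time_s': 17.8833, 'tool_pos': [0.6199, 0.2698, 0.2966], 'tool_rot': [-179.9246, -0.1464, -175.0439], 'contact_force': [0.1691, -0.6568, 0.1384], 'finger_gap': 0.9987, 'q': [19.5897, 30.3629, 66.9971, -0.0362, 82.8007, -75.3619]}
[148, 149, 147, 143, 143, 145, 147, 144, 149, 144, 144, 141, 140, 139, 141, 140, 140, 141, 141, 142, 141, 143, 143, 144, 142]
[142, 142, 144, 138, 132, 117, 98, 96, 98, 96, 96, 96, 95, 98, 98, 95, 99, 98, 98, 96, 98, 94, 98, 96, 100, 97, 99, 98, 98, 100, 99, 99, 97, 100, 100, 97, 99, 99, 97, 99, 96, 100, 99, 100, 101, 100, 102, 99, 99, 107, 138, 152, 152, 153, 152, 151, 150, 148, 150, 151]
```

```bash

python3 -m crank '[[[-3,0.3,0,-2.4],[-6,0.6,-2,-2.4],[-8.9,0.95,-6,-2.4],[-8.9,0.95,-10,-2.4],[-8.9,0.95,-14,-2.4],[-8.9,0.95,-18,-2.4],[-8.9,0.95,-21,-2.4],[-8.9,0.95,-23.5,-2.4],[-8.9,0.95,-24.5,-2.4],[-8.9,0.95,-24.8,-2.4],[-8.9,0.95,-24.8,-2.4]]]' 1 20
python3 -m crank '[[[0,0,0,0],[0,0,0,0],[0,0,0,0],[0,0,0,0],[0,0,0,0],[0,0,0,0],[0,0,0,0],[0,0,0,0],[0,0,0,0]]]' -1 30
```

```text
time_s: 18.8
tool_pos: [0.5314, 0.2788, 0.049]
tool_rot: [-179.9, -0.1, -177.5]
contact_force: [-0.1, 0.8, 0.5]
finger_gap: 1.005
time_s: 19.55
tool_pos: [0.5314, 0.2788, 0.049]
tool_rot: [-179.9, -0.1, -177.5]
contact_force: [-0.1, -0.1, 0.3]
finger_gap: 0.402
```

```bash

python3 -m crank '[[[0,0,0,0],[0,0,0,0],[0,0,0,0],[0,0,0,0],[0,0,0,0]]]' -1 30
```

```text
time_s: 19.97
tool_pos: [0.5314, 0.2788, 0.049]
tool_rot: [-179.9, -0.1, -177.5]
contact_force: [0.1, 0.2, -0.0]
finger_gap: 0.046
```

```bash
python3 - <<'E'
from h import *
c=cap("wrist","w9");s=cap("side","s9")
for x in(.41,.44,.47,.50,.52):
    u,v=proj(c,(x,.2788-(.53-x)*.044,.05),True);print(x,round(u),round(v))
g=cv2.cvtColor(c["pixels"],cv2.COLOR_BGR2GRAY)
k=cv2.resize(g[0:330,60:500],(63,33),interpolation=cv2.INTER_AREA)
for r in k:print(''.join(" .:-=+*#%@"[min(9,int(x)//20)] for x in r))
E
```

```text
0.41 281 37
0.44 281 91
0.47 281 146
0.5 281 200
0.52 281 234
+++++++++++++++++++++*%%%%%%%%%%%%%%%%%%%%%%%%%%%%%%%%%%%%%%%%%
++++++++++++++++++++++#%%%%%%%%%%%%%%%%%%%%%%%%%%%%%%%%%%%%%%%%
++++++++++++++++++++++*%%%%%%%#%@%%%%%%%%%%%@@@@%%%%%%%%%%%%%%%
+++++++++++++++++++++++#%%%%%%#%@%%%%%%%%%%%%%%%%@@@@@@%%%%%%%%
+++++++++++++++++++++++*%%%%%##%@%%%%%@@@@%%%%%%%%%%%%%%%@%%%%%
+++++++++++++++++++++++*%%%%%##%@%%%%%%%%%%%%%@@@@@%%%%%%%%%%%%
++++++++++++++++++++++++*%%%%*#%@%%%%%%%%@@@@%%%%%%%%%%%%%%%%%%
*++++++++++++++++++++++++***%*#%@%%%%%%%%%%%%%%%%%%%%%%%%%%%%%%
#++++++++++++++++++++++++++***#%@%%@@@@@@@@@@@@@@%%%%%%%%%%%%%%
%*++++++++++++++++++++++++***+*%@%%%@@@@@@%%@%%%%@@%%%%%%%%%%%%
%%*++++++++++++++++++++++++++++*%%%@@@@@@%%%%%%%%%%%%%%%%%%%%%%
%%##+++++++++++++++++++++++**++*#%%@@@@@@@@@@@@@%%%%%%%%%%%%%%%
%%%%*+++++++++++++++++++++++++++*#%%%%@@@@@@@@@@@@@%@%%%%%%%%%%
%%%%%*+++++++++++++++++**=---=++**+=++%@@@@@%%%%%%%%%%%%%%%%%%%
%%%%%%*++++++++++++++++++=:::-++++----#@@@@@@@@@%%%%%%%%%%%%%%%
%%%%%%#++++++++++++++++++=:::-++++----#%%%%%%%%%%%%%%%%%%%%%%%%
%%%%%%%*******
[... 373 characters left out ...]
%%%%%@@%********+++++++::::++++::::*%%*++++#%%%%%%%%%%%%%###
**%%%%%%%%%*******++++++++::::++++::::+%%+++++%%%%%%%%%%%%*****
**%%%%%%%%%#*****+++++++++::-++++*=::-+#%+++++#%%%%%%%%%%******
***%%%%%%%%%*****+++++++++-***=+=***--+*#+++++%%%%%%%%%%*******
***%%%%%%%%%****+++++++++++***=+=***+-+++++++*%%%%%%%%%#+******
****%%%%%%%%#*+===-----------==+-+---:-----::---#%%%%%%#+******
#**+%%%%%%%%%#--------:::::::=-+-=::::::::::::::-#%%%%%#+******
-====+***####-------:::::::::=-+-=::::::::::::::::####**======-
-----====---:::----::::::::::=-=-=::::::.::::::::::---====+++++
===--======-:::----::::::::::=---=:::::::::::::::::----=+++++*+
+*@***+**+++-::::::::::::::::=---=::::::::::::::::-+++*##%%%%%*
```

```bash
python3 - <<'E'
from h import *
st();c=manip.capture("wrist");g=cv2.cvtColor(c["pixels"],cv2.COLOR_BGR2GRAY).astype(int);st()
for v in(40,91,146,200,235,250,265):print(v,g[v,240:325:2].tolist())
for v,x in((91,.44),(200,.5)):
  for y in(.270,.279,.288):print(v,y,proj(c,(x,y-(.53-x)*.044,.041),True))
E
```

```text
{'time_s': 20.0667, 'tool_pos': [0.5314, 0.2788, 0.049], 'tool_rot': [-179.9267, -0.1418, -177.4974], 'contact_force': [-0.4752, 0.2363, -0.0267], 'finger_gap': 0.0125, 'q': [23.2489, 36.7289, 93.561, -0.024, 49.8686, -69.2383]}
{'time_s': 20.1167, 'tool_pos': [0.5313, 0.2788, 0.049], 'tool_rot': [-179.9251, -0.1424, -177.4922], 'contact_force': [-0.3409, 1.1142, 0.5725], 'finger_gap': 0.0039, 'q': [23.2492, 36.7282, 93.5622, -0.0256, 49.8693, -69.2422]}
40 [172, 175, 174, 173, 174, 175, 175, 175, 175, 174, 173, 176, 174, 164, 128, 141, 152, 159, 169, 171, 175, 181, 184, 184, 181, 178, 174, 164, 156, 146, 172, 177, 176, 177, 176, 178, 178, 178, 179, 178, 178, 179, 179]
91 [116, 117, 117, 120, 117, 120, 119, 121, 116, 119, 119, 120, 120, 117, 109, 114, 116, 141, 154, 172, 172, 181, 181, 181, 181, 178, 174, 163, 156, 145, 173, 180, 180, 179, 182, 181, 180, 180, 180, 181, 182, 181, 180]
146 [41, 46, 47, 40, 45, 42, 46, 45, 49, 45, 48, 46, 44, 61, 103, 108, 110, 114, 116, 115, 118, 120, 121, 116, 121, 115, 116, 112, 109, 105, 54, 68, 74, 73, 76, 71, 78, 75, 78, 74, 78, 79, 79]
200 [46, 4
[... 516 characters left out ...]
 132, 130, 131, 124, 61, 34, 39, 43, 43, 40, 44, 46, 111]
265 [109, 48, 38, 78, 127, 130, 130, 131, 132, 130, 128, 130, 134, 130, 130, 130, 131, 129, 91, 48, 90, 42, 115, 131, 131, 132, 130, 132, 131, 130, 129, 131, 129, 129, 132, 131, 124, 52, 34, 39, 40, 80, 118]
91 0.27 (np.float64(264.8727838098281), np.float64(91.59493440832168))
91 0.279 (np.float64(281.008021417238), np.float64(92.19437207536282))
91 0.288 (np.float64(297.13981006239044), np.float64(92.98206736446309))
200 0.27 (np.float64(265.5579270759124), np.float64(196.0933973253201))
200 0.279 (np.float64(281.00929509162023), np.float64(196.74890035788465))
200 0.288 (np.float64(296.443801892692), np.float64(197.42335135073898))
```

```bash
python3 - <<'E'
from h import *
c=manip.capture("wrist");g=cv2.cvtColor(c["pixels"],cv2.COLOR_BGR2GRAY).astype(int)
for z in(.03,.04,.05,.06,.07):print(z,[np.round(proj(c,(x,.2788,z),True),0).tolist() for x in(.5239,.5314)])
for u in(258,264,270,279,290,296):print(u,g[200:320:4,u].tolist())
E
```

```text
0.03 [[281.0, 230.0], [281.0, 241.0]]
0.04 [[281.0, 235.0], [281.0, 246.0]]
0.05 [[281.0, 241.0], [281.0, 253.0]]
0.06 [[281.0, 247.0], [281.0, 260.0]]
0.07 [[281.0, 255.0], [281.0, 268.0]]
258 [40, 39, 43, 40, 39, 40, 40, 39, 38, 42, 40, 38, 125, 130, 131, 130, 130, 129, 116, 37, 40, 37, 34, 41, 43, 46, 43, 33, 42, 46]
264 [37, 36, 41, 38, 39, 34, 37, 34, 35, 38, 39, 44, 131, 131, 129, 130, 132, 132, 119, 42, 40, 42, 45, 42, 40, 41, 44, 39, 40, 41]
270 [107, 105, 105, 105, 104, 104, 106, 103, 106, 104, 102, 128, 132, 130, 131, 130, 133, 130, 119, 46, 45, 45, 37, 42, 41, 41, 43, 40, 40, 43]
279 [114, 114, 113, 114, 113, 111, 115, 113, 112, 115, 112, 111, 69, 64, 70, 65, 66, 66, 64, 67, 65, 69, 65, 67, 66, 63, 66, 68, 67, 73]
290 [113, 111, 111, 113, 111, 113, 109, 111, 111, 112, 109, 129, 128, 133, 132, 132, 130, 131, 121, 43, 40, 43, 44, 43, 43, 45, 38, 40, 37, 44]
296 [105, 106, 104, 106, 105, 105, 103, 102, 102, 99, 102, 100, 131, 132, 130, 131, 131, 132, 118, 46, 43, 35, 43, 37, 44, 43, 37, 42, 38, 40]
```

```bash
python3 - <<'E'
from h import *
c=manip.capture("wrist")
a=cv2.resize(c["pixels"][190:330,200:360],(640,560),interpolation=cv2.INTER_CUBIC)
cv2.imwrite("pics/w9c.png",a)
E
```

```text
(no output)
```

View pics/w9c.png

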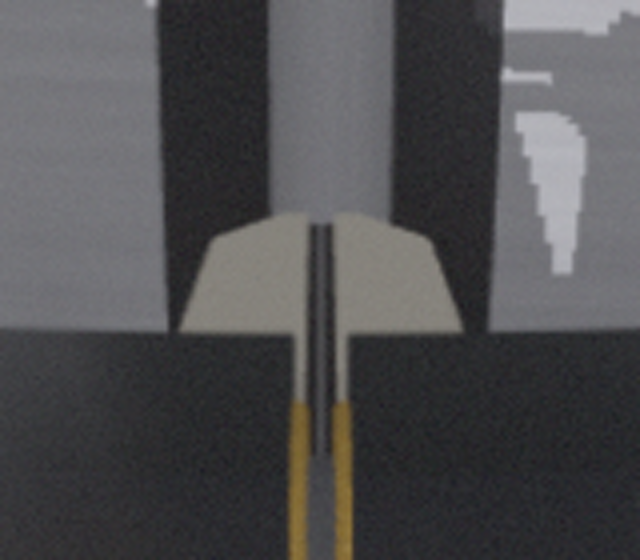

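```bash

python3 -m crank '[[[0,0,0,0],[0,0,0,0],[0,0,0,0],[0,0,0,0],[0,0,0,0],[0,0,0,0],[0,0,-0.3,0],[0,0,-0.6,0],[0,0,-0.7,0],[0,0,-0.7,0]]]' 0 30
python3 -m crank '[[[0,0,0,0],[0,0,0,0],[0,0,0,0],[0,0,0,0],[0,0,0,0],[0,0,0,0]]]' -1 30
python3 - <<'E'
from h import *
c=manip.capture("wrist");g=cv2.cvtColor(c["pixels"],cv2.COLOR_BGR2GRAY).astype(int)
k=cv2.resize(g[200:320,200:360].astype(np.uint8),(64,30),interpolation=cv2.INTER_AREA)
for r in k:print(''.join(" .:-=+*#%@"[min(9,int(x)//20)] for x in r))
E
```

```text
time_s: 21.05
tool_pos: [0.5311, 0.2787, 0.0415]
tool_rot: [-179.9, -0.2, -177.5]
contact_force: [0.7, 0.2, 0.3]
finger_gap: 0.497
time_s: 21.55
tool_pos: [0.5311, 0.2787, 0.0415]
tool_rot: [-179.9, -0.2, -177.5]
contact_force: [-0.0, 0.8, 0.6]
finger_gap: 0.124
***+**********+-:::::::::::++++++++++++=::::::::::-*************
**************+-:::::::::::++++++++++++=::::::::::-+************
***************-:::::::::.:++++++++++++=::::::::::-+++*****#****
++++*+***+****+-:::::::::::++++++++++++=::::::::::-*************
*+**+*+**+****+=:::::::::::=+++++++++++=::::::::::-*************
+++*+++**+*****=:::::::::::=+++++++++++=::::::::::-*######******
*+++**********+=:::::::::::++++++++++++-::::::::::=+*%@@@@%#****
++*+*+**+*****+=:::::::::::=+++++++++++-::::::::::=+*#%@@%%#++++
+++++++++++++++=:::::::::::=+++++++++++-::::::::::=+**%@@@%#****
+++++++++***+++=:::::::::::=+++++++++++-::::::::::=++*%%%%%*++++
++++++++*****+*+::::::::::-++++++++++++=::::::::::++*+#%@%%*+*++
++++++++++++++++::::-=+****=++++++++=+***+=-::::::++++*%%%%*++++
++++++++++++++++:=********+:++++++++-=********+:::+*++*#%
[... 412 characters left out ...]
:::::::=***+::=+++++++-:=***=:::::::::::::::::::::
--------:::::::::::::-***=::++++++++-:-***=:::::::::::::::::::::
-::::::::::::::::::::-***=::++++++++-:-***=:::::::::::::::::::::
::::::::::::::::::::-=***-:-++++++++-::***=-::::::::::::::::::::
::::::::::::::::::::==+**-:-++++++++=::+*++=::::::::::::::::::::
::::::::::::::::::::=++*+::-++++++++=::+*+++::::::::::::::::::::
::::::::::::::::::::+++*+::-++++++++=::=*+++-::::::::::::.::::::
::::::::::::::::::::+=--------------------=+-:::::::::::::::.:::
:::::::::::::::::::-+=--------------------=+-:::::::::::::::::::
:::::::::::::::::::-+=--------------------=+-:::::::::::::::::::
:::::::::::::::::::-+=--------------------=+=:::::::::::::::::::
```

```bash

python3 -m crank '[[[0,0,0,0],[0,0,0,0],[0,0,0,0],[0,0,0,0],[0,0,0,0],[0,0,-0.3,0],[0,0,-0.6,0],[0,0,-0.9,0],[0,0,-1.2,0],[0,0,-1.2,0]]]' 0 30
python3 -m crank '[[[0,0,0,0],[0,0,0,0],[0,0,0,0],[0,0,0,0],[0,0,0,0],[0,0,0,0],[0,0,0,0]]]' -1 30
python3 -m crank '[[[0,0,0,0],[0,0,0,0]]]' -1 30
python3 - <<'E'
from h import *
c=manip.capture("wrist");g=cv2.cvtColor(c["pixels"],cv2.COLOR_BGR2GRAY).astype(int)
k=cv2.resize(g[200:320,200:360].astype(np.uint8),(64,30),interpolation=cv2.INTER_AREA)
for r in k:print(''.join(" .:-=+*#%@"[min(9,int(x)//20)] for x in r))
E
```

```text
time_s: 22.43
tool_pos: [0.5307, 0.2785, 0.0287]
tool_rot: [-179.9, -0.2, -177.5]
contact_force: [-0.1, -0.4, -0.9]
finger_gap: 0.501
time_s: 23.02
tool_pos: [0.5308, 0.2786, 0.0288]
tool_rot: [-179.9, -0.2, -177.5]
contact_force: [0.1, 0.3, 1.2]
finger_gap: 0.182
time_s: 23.18
tool_pos: [0.5309, 0.2787, 0.0289]
tool_rot: [-179.9, -0.2, -177.5]
contact_force: [-1.0, -0.1, 0.1]
finger_gap: 0.184
**************-::::::::::=+++++++++++++::::::::::::-#%#%%%%%%%%%
**************-::::::::::=+++++++++++++:::::::::::::+***********
**************-::::::::::=+++++++++++++:::::::::::::+***********
**************-::::::::::=+++++++++++++:::::::::::::*%#######***
**************-::::::::::=++++++++++++=::::::::::::-***#####****
**************=::::::::::-+++++++++++++::::::::::::-************
**************=::::::::::=++++++++++++=::::::::::::-************
**************=::::::::::-++++++++++++=::::::::::::-**#%@@@@@***
**************=::::::::::=++++++++++++=::::::::::::=***#@@@@%***
++************+::::::::::-++++++++++++=::::::::::::=***#@@@@%***
**+*****+*****+:::::::--:-++++++++++++=:--:::::::::=
[... 547 characters left out ...]
:::+*****::-++++++++++++-::+*****-::::::::::::::::
----------:::::::+****+:::++++++++++++-::=*****-::::::::::::::::
---------::::::::+****=:::++++++++++++-::-*****:::::::::::::::::
:::::----::::::--+****-:::++++++++++++-::-****+=-:::::::::::::::
:::::-:::::::::=++****::::++++++++++++-:::+***++=:::::::::::::::
:::::::::::::::=++****::::++++++++++++::::+***+++-::::::::::::::
::::::::::::::-++=+**+::::=+++++++++++::::=**+=++-::::::::::::::
::::::::::::::-+=------------------------------=+=::::::::::::::
::::::::::::::-+=------------------------------=+=::::::::::::::
::::::::::::::=+=------------------------------=+=::::::::::::::
::::::::::::::=+=------------------------------=++::::::::::::::
```

```bash

python3 -m crank '[[[0,0,0,0],[0,0,0,0],[0,0,-0.1,0],[0,0,-0.2,0],[0,0,-0.3,0],[0,0,-0.3,0]]]' -0.3 30
python3 -m crank '[[[0,0,-0.1,0],[0,0,-0.2,0],[0,0,-0.3,0],[0,0,-0.3,0]]]' -0.3 30
python3 -m crank '[[[0,0,0,0],[0,0,0,0],[0,0,0,0],[0,0,0,0],[0,0,0,0]]]' -1 35
```

```text
time_s: 23.73
tool_pos: [0.5307, 0.2786, 0.0255]
tool_rot: [-179.9, -0.2, -177.5]
contact_force: [-0.5, -0.2, 0.5]
finger_gap: 0.35
time_s: 24.07
tool_pos: [0.5306, 0.2785, 0.0223]
tool_rot: [-179.9, -0.3, -177.5]
contact_force: [-0.1, 0.2, -0.4]
finger_gap: 0.347
time_s: 24.48
tool_pos: [0.5306, 0.2786, 0.0223]
tool_rot: [-179.9, -0.3, -177.5]
contact_force: [-0.3, 0.6, 0.2]
finger_gap: 0.189
```

```bash

python3 -m crank '[[[0,0,0,0],[0,0,0.3,0],[0,0,1,0],[0,0,2.5,0],[0,0,4.5,0],[0,0,6,0],[0,0,6,0],[0,0,6,0]]]' -1 45
python3 - <<'E'
from h import *
st()
c=manip.capture("wrist");g=cv2.cvtColor(c["pixels"],cv2.COLOR_BGR2GRAY).astype(int)
k=cv2.resize(g[0:330,60:500].astype(np.uint8),(63,33),interpolation=cv2.INTER_AREA)
for r in k:print(''.join(" .:-=+*#%@"[min(9,int(x)//20)] for x in r))
print(g[0:100:3,281].tolist())
for v in(40,91,146,200,230):print(v,g[v,256:312:2].tolist())
E
```

```text
time_s: 25.15
tool_pos: [0.5309, 0.2786, 0.0829]
tool_rot: [-179.9, -0.2, -177.5]
contact_force: [-1.0, -1.1, -3.0]
finger_gap: 0.181
{'time_s': 25.15, 'tool_pos': [0.5309, 0.2786, 0.0829], 'tool_rot': [-179.9187, -0.1794, -177.5003], 'contact_force': [-1.0142, -1.1242, -2.9893], 'finger_gap': 0.181, 'q': [23.2509, 33.907, 92.7533, -0.0154, 53.5363, -69.2397]}
++++++++++++++++++++++%%%%%%%%%%%%%%%%%%%%%%%%%%%%%%%%%%%%%%%%%
++++++++++++++++++++++#%%%%%%*%%%#%%%%%%%%%%%%%%%%%%%%%%%%%%%%%
*+++++++++++++++++++++*%%%%%%#%%%#%%%%%%%%%%%%%%%%%%%%%%%%%%%%%
#++++++++++++++++++++++#%%%%%#%%%%%%%%%%%%%%%%%%%%%%%%%%%%%%%%%
%*+++++++++++++++++++++#%%%%%*#%%%%%%%%%%%%%%%%%%%%%%%%%%%%%%%%
%#++++++++++++++++++++++%%%%%*#%%%%%%%%%%%%%%%%%%%%%%%%%%%%%%%%
%%*+++++++++++++++++++++*%%%*+#%%%%%%%%%%%%%%%%%%%%%%%%%%%%%%%%
%%%++++++++++++++++++++++#*##+*%%%%%%%%%%%%%%%%%%%%%%%%%%%%%%%%
%%%#++++++++++++++++++++++++*++*%%%%%%%%%%%%%%%%%%%%%%%%%%%%%%%
%%%%*+++++++++++++++++++++++++++#%%%%%%%%%%%%%%%%%%%%%%%%%%%%%%
%%%%##++++++++++++++++++++++++++*#%%%%%%%%%%%%%%%%%%%%%%%%%%%%%
%%%%%%#++++++++++++++++++++++++++
[... 1536 characters left out ...]
118, 118]
40 [171, 171, 168, 132, 130, 139, 153, 159, 161, 164, 158, 170, 174, 174, 175, 176, 155, 168, 162, 161, 156, 140, 167, 173, 173, 173, 173, 174]
91 [116, 116, 115, 105, 105, 108, 112, 114, 114, 112, 116, 118, 120, 124, 166, 170, 174, 169, 162, 160, 153, 140, 171, 175, 174, 175, 176, 174]
146 [47, 43, 48, 85, 101, 105, 107, 111, 109, 110, 111, 112, 113, 117, 117, 113, 113, 114, 108, 110, 107, 105, 72, 72, 73, 71, 73, 71]
200 [45, 39, 42, 81, 126, 119, 138, 109, 106, 110, 110, 112, 114, 113, 113, 112, 111, 111, 107, 107, 105, 73, 46, 48, 45, 49, 49, 46]
230 [39, 42, 43, 62, 101, 104, 107, 107, 107, 109, 108, 111, 110, 111, 113, 111, 109, 108, 109, 102, 104, 60, 43, 42, 39, 43, 41, 45]
```

```bash

python3 -m crank '[[[0,0,3,0],[0,-1,5,2],[0.8,-5,5,4],[1.6,-9,5,6],[2.4,-13,5,8],[3.4,-17,5,8.7],[4.2,-20.5,5,8.7],[4.9,-23,5,8.7],[4.9,-23.9,4,8.7],[4.9,-23.95,1,8.7],[4.9,-23.95,-1.5,8.7],[4.9,-23.95,-3,8.7],[4.9,-23.95,-3.3,8.7],[4.9,-23.95,-3.3,8.7]]]' -1 45
python3 - <<'E'
from h import *
st()
c=cap("wrist","w10");g=cv2.cvtColor(c["pixels"],cv2.COLOR_BGR2GRAY).astype(int)
k=cv2.resize(g[0:330,60:500].astype(np.uint8),(110,66),interpolation=cv2.INTER_AREA)
for r in k[:52]:print(''.join(" .:-=+*#%@"[min(9,int(x)//22)] for x in r))
o=np.array([.5798,.039]);th=np.radians(11.2);e=np.array([np.cos(th),np.sin(th)]);n=np.array([-e[1],e[0]])
for nm,x,y,z in[("V",-.103,0,.03),("V",-.115,0,.03),("VL",-.115,.02,.052),("VR",-.115,-.02,.052),("barend",-.13,0,.07),("pin",-.158,.035,.092)]:
    print(nm,np.round(proj(c,[*(o+x*e+y*n),z],True)))
E
```

```text
time_s: 26.37
tool_pos: [0.5781, 0.0393, 0.0472]
tool_rot: [-179.9, -0.5, -168.8]
contact_force: [0.6, 1.1, -1.8]
finger_gap: 0.184
{'time_s': 26.3667, 'tool_pos': [0.5781, 0.0393, 0.0472], 'tool_rot': [-179.927, -0.4681, -168.7818], 'contact_force': [0.5638, 1.1061, -1.7716], 'finger_gap': 0.1836, 'q': [-0.6281, 35.2957, 96.6772, -0.2238, 48.4704, -101.6975]}
#######%%%%%%%%%%%%%%%%%%%%#+++++++++++++++++++++++++++++++++++++++++=------*##%%%%%%%%%%%#%##*+++++++++++++++
##########%%%%%%%%%%%%%%%%%#+++++++++++++++++++++++++++++++++++++++++=------+####%%%%%%%%%%%#####*++++++++++++
#####%%%%%%%%%%%%%%%%%%%%%%*+++++++++++++++++++++++=+++++++++++++++++=------=%%%%%%###%%%%%%%%%#####*++++++++#
########%%%%%%%%%%%%%%%%%%%*+++++++++++++++++++++++=+++++++=++++++++++------=#%%%%%%%%%%%%%%%%%%%%####**+++++#
##########%%%%%%%%%%%%%%%%#++++++++++++++++++++++++=++++++++++++++++++-------#%%%%%%%%%%%%%%%%%%%%%%%####*+*##
#######%%%%%%%%%%%%%%%%%%%%*+++++++++++++++++++++++=++++++++++++++++++-------#%%%%%%%%%%%%%%%%%%%%%%%%%%####%%
#####%%%%%%%%%%%%%%%%%%%%%#++++++++++++++++++++++++=++++++++++++++++++-
[... 4427 characters left out ...]
++++++++----==----+**##%%%%%%%%%%%%%%%%%%%%%%%%%%%%%
%%%%%%%%%%%%%%%%%%%*+++++++++***++=+**############*=+++++++*#####*====++----+**##%%%%%%%%%%%%%%%%%%%%%%%%%%%%%
%%%%%%%%%%%%%%%%%%%#+++++++++***++=+*#############*++++++++*######====**----++**#%%%%%%%%%%%%%%%%%%%%%%%%%%%%%
%%%%%%%%%%%%%%%%%%%#+++++++++***++==******###*****+=+++++++=******====++----++**#%%%%%%%%%%%%%%%%%%%%%%%%%%%%%
%%%%%%%%%%%%%%%%%%%%*++++++++***+===========+*****==++++++==******----------=+**#%%%%%%%%%%%%%%%%%%%%%%%%%%%%%
%%%%%%%%%%%%%%%%%%%%*+++++++++**++=====----=******-=++++++=-******+---===--=++**#%%%%%%%%%%%%%%%%%%%%%%%%%%%%%
V [279.  78.]
V [279.  58.]
VL [317.  51.]
VR [241.  51.]
barend [279.  13.]
pin [359. -54.]
```

```bash

python3 -m crank '[[[0.1,0,-0.5,0],[0.15,0,-1,0],[0.15,0,-1.5,0],[0.15,0,-1.9,0],[0.15,0,-2.1,0],[0.15,0,-2.1,0]]]' -1 45
python3 -m crank '[[[0,0,-0.1,0],[0,0,-0.2,0],[0,0,-0.2,0]]]' -1 45
python3 -m crank '[[[0,0,-0.1,0],[0,0,-0.15,0],[0,0,-0.15,0]]]' -1 45
```

```text
time_s: 26.92
tool_pos: [0.5802, 0.0393, 0.0271]
tool_rot: [-179.9, -0.4, -168.8]
contact_force: [-0.2, -0.4, -1.8]
finger_gap: 0.183
time_s: 27.17
tool_pos: [0.5802, 0.0393, 0.025]
tool_rot: [-179.9, -0.4, -168.8]
contact_force: [0.3, 1.3, -2.3]
finger_gap: 0.182
time_s: 27.42
tool_pos: [0.5801, 0.0393, 0.0234]
tool_rot: [-179.9, -0.4, -168.8]
contact_force: [-0.5, 0.4, -1.6]
finger_gap: 0.182
```

```bash

python3 -m crank '[[[0,0,-0.1,0],[0,0,-0.15,0],[0,0,-0.15,0]]]' -1 45
python3 -m crank '[[[0,0,-0.05,0],[0,0,-0.1,0],[0,0,-0.1,0]]]' -1 45
```

```text
time_s: 27.67
tool_pos: [0.5803, 0.0395, 0.0224]
tool_rot: [-179.9, -0.4, -168.8]
contact_force: [-1.1, 2.1, 3.0]
finger_gap: 0.179
time_s: 27.92
tool_pos: [0.5804, 0.0397, 0.0222]
tool_rot: [-179.9, -0.4, -168.8]
contact_force: [-5.3, 1.6, 11.5]
finger_gap: 0.185
```

```bash

python3 -m crank '[[[0,0,0,0],[0,0,0,0],[0,0,0,0],[0,0,0,0],[0,0,0,0],[0,0,0,0],[0,0,0.5,0],[0,0,2,0],[0,0,5,0],[0,0,9,0],[0,0,12,0],[0,0,12,0]]]' -0.2 20
python3 -m crank '[[[-3,1,0,0],[-7,2,0,0],[-11,3,0,0],[-14,4,0,0],[-16.7,4.5,0,0],[-16.7,4.5,-2,0],[-16.7,4.5,-5,0],[-16.7,4.5,-7,0],[-16.7,4.5,-8.2,0],[-16.7,4.5,-8.2,0]]]' -1 20
python3 - <<'E'
from h import *
st()
c=cap("wrist","w11");g=cv2.cvtColor(c["pixels"],cv2.COLOR_BGR2GRAY).astype(int)
k=cv2.resize(g[0:330,60:500].astype(np.uint8),(73,44),interpolation=cv2.INTER_AREA)
for r in k[:40]:print(''.join(" .:-=+*#%@"[min(9,int(x)//22)] for x in r))
E
```

```text
time_s: 28.92
tool_pos: [0.5833, 0.0397, 0.1487]
tool_rot: [-179.8, 0.2, -168.8]
contact_force: [-0.3, -0.5, 1.8]
finger_gap: 0.399
time_s: 29.75
tool_pos: [0.4149, 0.0845, 0.0648]
tool_rot: [-179.8, -0.0, -168.8]
contact_force: [-0.5, 0.3, 0.7]
finger_gap: 0.008
{'time_s': 29.75, 'tool_pos': [0.4149, 0.0845, 0.0648], 'tool_rot': [-179.8311, -0.0316, -168.7703], 'contact_force': [-0.4765, 0.3059, 0.7144], 'finger_gap': 0.0079, 'q': [5.3247, 20.8218, 119.567, -0.2685, 39.6255, -95.6982]}
##########*========================================================######
###########=======================================================+######
###########++++===================================================*######
##############+============================+======================*######
##############++===========================*#*#**++==============+*######
##############++===========================##########**+++=======+#######
##############+++=========================+*##############***++++*#######
##############++++=========================*###################*#########
##############++
[... 1651 characters left out ...]
===++*#++++++*####################
##############+++++++===--:-===========+=+++*#++++++#####################
##############*++++++==---:-=====+++=+++++++##++++++#####################
##############*+++++==------====++++:+++++++++++++++#####################
##########*****===+===------===+++++:+++++======++++#####################
#########*++++++======-----:-==+++++:++++++*#*+=+++*#####################
########*++++++*+==-----::::::-----=:=-----===--------+##################
#######@@@@%%**++=--::::::::.......-:-.............::::+#################
**#####%%%%@#***+:::::::::::.......-:-...............:::*#############**+
------=++===***+-:::::::::::.......---..................:****+++===------
```

```bash

python3 -m crank '[[[0,0,-0.3,0],[0.1,-0.4,-0.5,0],[0.2,-0.8,-0.5,0],[0.35,-1.2,-0.5,0],[0.45,-1.6,-0.5,0],[0.6,-2,-0.5,0],[0.7,-2.4,-0.5,0],[0.85,-2.8,-0.5,0],[1,-3.2,-0.5,0],[1.1,-3.6,-0.5,0],[1.2,-4,-0.5,0],[1.3,-4.4,-0.5,0],[1.4,-4.65,-0.5,0],[1.4,-4.65,-0.5,0]]]' -1 20
python3 - <<'E'
from h import *
st()
c=cap("wrist","w12");g=cv2.cvtColor(c["pixels"],cv2.COLOR_BGR2GRAY).astype(int)
k=cv2.resize(g[120:290,120:420].astype(np.uint8),(100,42),interpolation=cv2.INTER_AREA)
for r in k:print(''.join(" .:-=+*#%@"[min(9,int(x)//22)] for x in r))
o=np.array([.5798,.039]);th=np.radians(11.2);e=np.array([np.cos(th),np.sin(th)]);n=np.array([-e[1],e[0]])
for a in(1.6,1.2,.8,.6):
  u,v=proj(c,[*(o+(-.109-.05*np.sin(a))*e+(.04-.05*np.cos(a))*n),.092],True);print(a,round((u-120)/3),round((v-120)/4))
E
```

```text
time_s: 30.97
tool_pos: [0.4298, 0.0376, 0.061]
tool_rot: [-179.8, 0.1, -168.8]
contact_force: [0.5, -0.7, 0.4]
finger_gap: 0.003
{'time_s': 30.9667, 'tool_pos': [0.4298, 0.0376, 0.061], 'tool_rot': [-179.8153, 0.0555, -168.788], 'contact_force': [0.5372, -0.7093, 0.3948], 'finger_gap': 0.0031, 'q': [-1.0708, 21.8714, 118.6335, -0.2657, 39.402, -102.0775]}
###############*++++++++++++====++===========================+++======+++###########################
###############*++++++++===========++=+++=+=======================++++++++##########################
###############++++=++++===================+++++++===++===+======+=+=++++*##########################
###############+++++++++=========================+=+++++=++++++++=+++++++###########################
###############++++++++++================================++++++++++++++++*##########################
##############*+++++++++++========+=========================++=++++++++++*##########################
##############*++++====+======+=+====+++++++++==================+++++++++###########################
##############++++++++++==========
[... 2840 characters left out ...]
++++++::-+++++++++======++============*###############
##########*++++++++++++++++++++++++=-:::::=+++++++++:--+++++++++++++++*##+=========+################
############*+++++==================:::::-=========+::-+===============+*+==-===--=======*##########
###########*+++++--------:::::::::::::.............=:::=..:.:...:...................:::::-*#########
###########****+--------:::::::::::::..............=:::-.............................:::::-#########
############**+--------:::::::::::::::.............=:.:-..............................:::::=########
############*+-:------::::::::::::::::.............=:.:-.................................:::=#######
1.6 63 34
1.2 49 35
0.8 38 40
0.6 35 43
```

```bash

python3 -m crank '[[[0.3,-0.35,0,0],[0.5,-0.7,0,0],[0.7,-0.9,0,0],[0.7,-0.9,0,0]]]' -1 20
python3 -m crank '[[[-0.3,0.75,0,0],[-1.8,0.5,0,0],[-3.35,0.2,0,0],[-3.35,0.2,0,0],[-3.1,-1.3,0,0],[-2.75,-2.8,0,0],[-2.75,-2.8,0,0],[-2.25,-2.7,0,0],[-1.75,-2.6,0,0],[-1.25,-2.5,0,0],[-0.75,-2.4,0,0],[-0.25,-2.3,0,0],[0.25,-2.2,0,0],[0.75,-2.1,0,0],[1.2,-2,0,0],[1.2,-2,0,0]]]' -1 20
```

```text
time_s: 31.35
tool_pos: [0.4376, 0.0291, 0.0611]
tool_rot: [-179.9, 0.1, -168.8]
contact_force: [2.8, 7.3, -0.5]
finger_gap: 0.006
time_s: 32.68
tool_pos: [0.4506, 0.0093, 0.0611]
tool_rot: [-179.9, 0.2, -168.8]
contact_force: [0.9, 0.1, 0.6]
finger_gap: 0.008
```

```bash

python3 -m crank '[[[0.3,0.06,0,0],[0.5,0.1,0,0],[0.7,0.14,0,0],[0.8,0.16,0,0],[0.8,0.16,0,0]]]' -1 20
python3 -m crank '[[[0.1,0.02,0,0],[0.2,0.04,0,0],[0.2,0.04,0,0]]]' -1 20
python3 - <<'E'
from h import *
c=cap("wrist","w13");g=cv2.cvtColor(c["pixels"],cv2.COLOR_BGR2GRAY).astype(int)
k=cv2.resize(g[120:290,120:420].astype(np.uint8),(100,42),interpolation=cv2.INTER_AREA)
for r in k[24:]:print(''.join(" .:-=+*#%@"[min(9,int(x)//22)] for x in r))
E
```

```text
time_s: 33.1
tool_pos: [0.4586, 0.0109, 0.0611]
tool_rot: [-179.9, 0.2, -168.8]
contact_force: [-1.3, -1.9, 0.5]
finger_gap: 0.002
time_s: 33.35
tool_pos: [0.4589, 0.0111, 0.0609]
tool_rot: [-179.9, -0.1, -168.8]
contact_force: [-9.0, -4.8, 7.2]
finger_gap: 0.008
#######+++++++++++++++++++++===========================================*#+============*#############
#######*+++++++++++++++++==+==========================================+##*==========++##############
#######*++++++++++++++++++============================================+##+==========+*##############
#######*++++++++++++++++++===========================================================+##############
########+++++++++++++++++++=+++++++==++===+=======-==========-----=+========++++++==+*##############
########+++++++++++++++++++++++++++++++++++++++++++=========+++++++++++======++++++++*##############
########*+++++++++++++++++++++++++++++++++++++++++++===+++==+*+++++++++=======++++++++*#############
########*+++++++++++++++++++++++++++++++++++++++++++--=++++++****+++++++======+++++++++#############
########*+++++++++++++=+++++
[... 281 characters left out ...]
###*++++++++++++++++++++++++++++++***+++++++++::-+++++++++-:::::::::::::-=-=++***#############
##########+++++++++++===+*++=-----------+*++++++++++::-+++++++++=:::::::::::::=====+***#############
###########***+++======-====------::::::=+=========+::-+=========:::::::::::::------=-===*##########
################*----------:::::::::::::::.........=:.:=:.........................:...:::-##########
###############*---------:::::::::::::::...........=:.:-..............................::.:-#########
###############=--------::::::::::::::::...........=:.:-.................................::=########
##############=:-------:::::::::::::::.............=:.:-..................................::=#######
```

```bash

python3 -m crank '[[[0.1,0.02,0,0],[0.15,0.03,0,0],[0.15,0.03,0,0]]]' -1 20
python3 -m crank '[[[-0.5,-0.1,0,0],[-2,-0.4,0,0],[-3,-0.6,3,0],[-1,0,7,0],[3,0.5,11,0],[7,1.5,14,0],[11,2,16,0],[14,2.5,18,0],[16,2.5,19,0],[16,2.5,19,0],[16,2.5,19,0]]]' -1 20
python3 - <<'E'
from h import *
st()
c=cap("wrist","w14");t=cap("top","t14");g=cv2.cvtColor(c["pixels"],cv2.COLOR_BGR2GRAY).astype(int)
o=np.array([.5798,.039]);th=np.radians(11.2);e=np.array([np.cos(th),np.sin(th)]);n=np.array([-e[1],e[0]])
W=lambda x,y,z:[*(o+x*e+y*n),z]
for nm,p in[("pin0",W(-.109,-.01,.092)),("pin.2",W(-.119,-.009,.092)),("axis",W(-.109,.04,.06)),("barnear",W(-.13,0,.041)),("barfar",W(.13,0,.041)),("tube1",W(-.0205,0,.0145))]:
  print(nm,np.round(proj(c,p,True),1),np.round(proj(t,p),1))
u0,v0=[int(x) for x in proj(c,W(-.109,.015,.07),True)]
print(u0,v0)
k=cv2.resize(g[max(0,v0-40):v0+60,u0-70:u0+70].astype(np.uint8),(140,60),interpolation=cv2.INTER_AREA)
for r in k:print(''.join(" .:-=+*#%@"[min(9,int(x)//22)] for x in r))
E
```

```text
time_s: 33.65
tool_pos: [0.4588, 0.0111, 0.0607]
tool_rot: [-179.9, -0.3, -168.8]
contact_force: [-8.5, -4.5, 5.8]
finger_gap: 0.004
time_s: 34.57
tool_pos: [0.6204, 0.0363, 0.2512]
tool_rot: [-179.9, -0.1, -168.8]
contact_force: [-0.2, 0.4, -0.3]
finger_gap: 0.004
{'time_s': 34.5667, 'tool_pos': [0.6204, 0.0363, 0.2512], 'tool_rot': [-179.8861, -0.124, -168.7714], 'contact_force': [-0.2201, 0.3552, -0.3018], 'finger_gap': 0.0043, 'q': [-0.875, 25.6526, 80.4565, -0.143, 73.9884, -102.0642]}
pin0 [281.2  51.7] [251.1 212.3]
pin.2 [282.2  42.6] [251.4 214.9]
axis [325.9  58.7] [238.7 215.9]
barnear [289.7  44. ] [250.4 219.3]
barfar [288.8 253.5] [235.9 154. ]
tube1 [289.1 133.8] [244.7 192.4]
304 56
===========================================================================================+*###############################################
===========================================================================================+*###############################################
==================================================================================+=======++##################
[... 7367 characters left out ...]
**+------------------------------------------===============--------------=++==++=++++++=+++=++++===+#@@@@@#############################
+*****+------------------------------------------===============--------------=+=+=++==++++=+++=++=+++==+#@@@@@#############################
+*****+-----------------------------:------------===============-------------==+=+===+==++=+=++++==+++==+#@@@@@%############################
+*****+------------------------------------------===============-------------===++===+++==++=+=+++++++==+#@@@@@%############################
+*****+=-----------------------------------------===============-------------=+++===+=+=++++++=+++++++=-+#@@@@@%############################
```

```bash
python3 - <<'E'
from h import *
o=np.array([.5798,.039]);th=np.radians(11.2);e=np.array([np.cos(th),np.sin(th)]);n=np.array([-e[1],e[0]])
W=lambda x,y,z:[*(o+x*e+y*n),z]
for nm,fs in(("wrist",True),("side",False),("top",False)):
  c=manip.capture(nm);b=cv2.GaussianBlur(c["pixels"],(3,3),0).astype(int).sum(2)//3
  for lo,hi in((-.15,-.108),(.10,.15)):
    xs=np.arange(lo,hi,.003)
    for y in(0,.018,-.018):
      L=[]
      for x in xs:
        u,v=proj(c,W(x,y,.045 if y==0 else .045),fs);u,v=int(round(u)),int(round(v))
        L.append(b[v,u] if 0<=v<420 and 0<=u<560 else -1)
      print(nm,lo,y,[int(q) for q in L])
E
```

```text
wrist -0.15 0 [105, 105, 107, 104, 105, 104, 104, 106, 106, 105, 89, 71, 69, 68]
wrist -0.15 0.018 [105, 107, 107, 107, 106, 106, 106, 104, 104, 104, 96, 70, 69, 71]
wrist -0.15 -0.018 [105, 107, 104, 104, 105, 104, 105, 105, 104, 104, 96, 98, 116, 116]
wrist 0.1 0 [109, 118, 123, 126, 121, 121, 120, 121, 121, 120, 121, 120, 120, 119, 119, 119, 117]
wrist 0.1 0.018 [141, 158, 185, 187, 186, 171, 128, 121, 121, 121, 120, 120, 120, 121, 120, 120, 116]
wrist 0.1 -0.018 [133, 134, 137, 129, 121, 120, 121, 121, 118, 119, 119, 119, 120, 119, 120, 119, 119]
side -0.15 0 [103, 103, 102, 103, 101, 76, 76, 59, 57, 60, 60, 58, 40, 29]
side -0.15 0.018 [116, 116, 115, 115, 109, 90, 90, 59, 61, 74, 74, 79, 64, 39]
side -0.15 -0.018 [55, 55, 55, 56, 54, 49, 49, 56, 72, 74, 78, 78, 82, 76]
side 0.1 0 [56, 63, 65, 71, 71, 102, 103, 103, 103, 113, 115, 115, 118, 120, 120, 119, 117]
side 0.1 0.018 [106, 138, 151, 151, 143, 127, 127, 119, 116, 120, 121, 121, 119, 119, 119, 119, 119]
side 0.1 -0.018 [81, 75, 75, 83, 100, 85, 105, 118, 121, 116, 120, 120, 120, 119, 118, 118, 117]
top -0.15 0 [63, 54, 53, 53, 53, 54, 49, 50, 51, 51, 51, 51, 51, 49]
top -0.15 0.018 [65, 65, 64, 67, 66, 66, 65, 64, 63, 67, 67, 68, 68, 68]
top -0.15 -0.018 [79, 79, 79, 79, 79, 78, 78, 78, 78, 82, 81, 88, 93, 93]
top 0.1 0 [64, 67, 67, 69, 71, 71, 73, 74, 75, 75, 77, 79, 82, 83, 86, 89, 92]
top 0.1 0.018 [60, 60, 63, 67, 69, 69, 72, 73, 74, 74, 75, 77, 79, 79, 82, 86, 90]
top 0.1 -0.018 [66, 68, 68, 70, 72, 74, 74, 76, 77, 77, 78, 82, 86, 86, 90, 91, 92]
```

```bash

python3 -m crank '[[[0,-4,2,0],[0,-8,4,0],[0,-12,6,0],[0,-16,6,0],[0,-20,6,0],[0,-20,6,0],[0,-20,6,0],[0,-20,6,0]]]' -1 20
python3 - <<'E'
from h import *
st()
o=np.array([.5798,.039]);th=np.radians(11.2);e=np.array([np.cos(th),np.sin(th)]);n=np.array([-e[1],e[0]])
W=lambda x,y,z:[*(o+x*e+y*n),z]
c=cap("wrist","w15");g=cv2.cvtColor(c["pixels"],cv2.COLOR_BGR2GRAY)
# rectify the tray area onto plane z=.045, 3 mm cells in y / 2 mm in x
xs=np.arange(-.165,.165,.002);ys=np.arange(.075,-.078,-.004)
m=np.array([[proj(c,W(x,y,.045),True) for x in xs] for y in ys],np.float32)
k=cv2.remap(cv2.GaussianBlur(g,(3,3),0),m[...,0],m[...,1],cv2.INTER_LINEAR)
for y,r in zip(ys,k):print("%4d "%(1000*y)+''.join(" .:-=+*#%@"[min(9,int(x)//22)] for x in r))
for y in(.004,0,-.004,-.008):
  r=k[np.argmin(abs(ys-y))];print(y,r[8:32].tolist(),r[134:160].tolist())
E
```

```text
time_s: 35.48
tool_pos: [0.617, -0.1636, 0.3096]
tool_rot: [-180.0, -0.4, -168.8]
contact_force: [0.2, -0.1, 0.7]
finger_gap: -0.001
{'time_s': 35.4833, 'tool_pos': [0.617, -0.1636, 0.3096], 'tool_rot': [-179.9674, -0.3784, -168.839], 'contact_force': [0.1984, -0.0614, 0.739], 'finger_gap': -0.0013, 'q': [-18.9294, 25.6145, 72.536, -0.22, 82.1605, -120.0599]}
  75 #####################################################################################################################################################################
  71 ####################################################################################################################################################################*
  66 ####################################################################################################################################################################*
  62 ####################################################################################################################################################################*
  58 #######################**++++*#%%%%%%%%%%%%%%%%%%
[... 6232 characters left out ...]
7, 157, 158, 157, 155, 156, 143, 98, 72, 67, 66, 66, 69, 84, 116] [157, 156, 158, 159, 159, 159, 158, 158, 158, 156, 152, 154, 157, 158, 160, 164, 166, 165, 165, 166, 167, 167, 166, 165, 164, 164]
-0.004 [163, 165, 164, 162, 162, 162, 161, 160, 159, 151, 139, 134, 134, 134, 134, 126, 100, 76, 69, 68, 67, 68, 78, 102] [141, 141, 141, 142, 142, 142, 142, 141, 142, 143, 142, 142, 143, 147, 157, 164, 166, 165, 166, 167, 167, 168, 167, 165, 163, 164]
-0.008 [164, 165, 163, 162, 163, 161, 161, 161, 160, 152, 132, 119, 117, 118, 119, 113, 98, 80, 74, 72, 70, 71, 78, 92] [121, 122, 123, 124, 124, 124, 125, 125, 125, 128, 127, 128, 134, 148, 162, 167, 166, 166, 166, 167, 167, 167, 166, 165, 163, 164]
```

```bash
python3 -c "
from cell import manip
print(manip.hand_in())"
```

```text
the job is handed in; nothing more can be done
None
```

The job is done and handed in at about 35.5 s of the 72 s. I combed the four tubes with the rake and put the rake back. I then laid the bar in the V-blocks, let go of it and pushed the catch shut with closed fingers.

**Last checks**
- **Tubes:** they lie in grooves 1 to 4, at tray x of about -18, 4, 26 and 43 mm. The groove centres are at -20.5, 1.5, 23.5 and 45.5 mm.
- **Rake:** after I released it, the wrist picture showed it in the same place in its rest as at the start.
- **Bar:** its ends are at about -130 and +130 mm in tray x, so it is centred. It seated at the height expected from the pick-up.
- **Catch:** its pin is within about 1 to 2 pixels of the predicted shut position. When I pushed on, the pin met a stop at about 10 N.
- **Robot:** it ended clear of everything. The highest contact force printed was about 13 N.

**What disagreed**
- The first close on the bar, with the tool 8 mm above its axis, shut on nothing, and a second try 7 mm lower also failed. The fingertips seemed to end 7 to 12 mm above the reported tool point, not 19 mm below it. I gripped the bar about 27 mm lower than first planned and carried that height over to the placing.
- After my 12 pictures were used up, the checks on the bar and catch came from pixel values and rectified text maps, not viewed pictures. I did not measure the catch's angle directly or look at the rake again at the end.

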